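Refit the vent cowl of an induction warmer with its push rivets

TASK

The washed vent cowl goes back on the deck of the induction warmer: with both rivet pins still up, set it over the vent so that both rivets drop into their holes and the cowl lies flat on its sponge seal. Then push each rivet pin fully home, pressing with feel and no harder than it needs (25 N cracks them), so that both rivets spread under the sheet and hold the cowl down on its squeezed seal. Leave everything else where it stands.

Things in the scene. Friction and masses are not known exactly. Their poses are not given: they have to be found in the camera images.
- cowl: Loose grey plastic vent cowl, about 0.22 kg. Origin: centre of the lower edge of its duct collar, on which it stands; z up, y along its length. Collar 38 x 70 mm (x, y) from z = 0 to 26 mm; flange plate 60 x 164 mm, z = 26 to 29 mm; hood on its middle; a captive push rivet at each end (y = +62 and -62 mm). Both ends are alike: either way round fits.
- hood_top (a point): Centre of the top of the cowl's louvred hood, 61 mm above the cowl's origin, axes as the cowl's. The hood is a closed box 44 x 76 mm (x, y) with flat upright sides, 32 mm high from the flange up: the place to grip, across its 44 mm.
- rivet_a_tip (a point): Lower tip of the black plastic rivet at the cowl's +y end: x = 0, y = 62, z = 1 mm on the cowl. Shank 7.6 mm thick, 25 mm long below the flange, its last 6 mm tapering to 3.6 mm. Its round head on the flange is 24 mm across, top at z = 31.5 mm. Two legs in the shank, 15 to 19 mm below the flange, move 3.5 mm out along the cowl's x as the pin goes in.
- rivet_b_tip (a point): The same on the rivet at the cowl's -y end (y = -62 mm).
- pin_a: Center pin of the rivet at the cowl's +y end. Origin: centre of the top of its flat round head, 13 mm across; z up. As found (up) this is 40.5 mm above the cowl's origin, 9 mm over the rivet head. It slides 8 mm down at about 14 N, stays where it is left, and stops hard when home: top at 32.5 mm, a button 1 mm proud of the rivet head. 25 N cracks it.
- pin_b: The same pin in the rivet at the cowl's -y end.
- warmer: Fixed steel tabletop induction warmer, 300 x 280 x 104 mm (x, y, z); origin: centre of its underside, z up. Its +x part carries the black glass top, with a bowl on it; the 90 mm strip along its -x side is the vent deck, a 4 mm sheet, hollow below.
- vent (a point): Centre of the vent opening, 50 x 84 mm (x, y), on top of the deck sheet 104 mm above the bench, axes as the warmer's. A black sponge seal 12 mm high rings it and the rivet holes. Loose on the seal, the cowl's origin is 14 mm below this point. Each end of the seal yields softly (3 to 8 N), by 2 to 10 mm (unknown, it differs), then goes hard: flange and pin first sink together, then the pin slides.
- round_hole (a point): Centre of the round rivet hole, 9.5 mm, through the 4 mm deck sheet, at its top: 62 mm to +y of the vent's centre. Rivet legs spread below the sheet catch under it and hold the cowl down about 1.5 mm lower than lying loose.
- slot_hole (a point): Centre of the other rivet hole, a slot 9.5 x 13 mm (x, y), 62 mm to -y of the vent's centre.
- mug: Bystander: white mug, 78 mm across, 85 mm high, loose on the bench.
- mug_left: Bystander: a like mug, on the left of the bench.
- bowl: Bystander: white bowl 136 mm across, 55 mm high, standing on the warmer's glass.
- ladle: Bystander: steel serving spoon, 240 mm long, lying on the bench.
- jar: Bystander: glass jar 60 mm across, 75 mm high.
- clip_fork: Bystander: forked clip-lifting tool with a black handle, 170 mm long, lying to the left of the warmer.
Mind the look-alikes: they are no part of the job. Leave any blue or yellow look-alike of the cowl alone.

How it is judged (in metres and radians):
On the way, in this order (a step that is already met when the one before it is completed fails the run):
1. the cowl lies flat on its seal over the vent, rivets in their holes (within 3 mm and 0.04 rad of the vent seen from above, origin at least 11 mm below it), with both pins still up (horizontal distance between cowl and vent below 0.003 m and angle between the y axis of cowl and the y axis of vent, either way round below 0.04 rad and z of cowl in the frame of vent below -0.011 m and angle between cowl's own z axis and vertical below 0.04 rad and z of each of pin_a, pin_b in the frame of cowl above 0.0385 m), for 0.2 s.
2. one of the pins is pushed home (z of any of pin_a, pin_b in the frame of cowl below 0.034 m), for 0.1 s.
At the end, for the whole second after the job is handed in: both pins are home (tops within 1.5 mm of their fully home height on the cowl), the cowl lies level within 0.03 rad, within 3 mm of the vent's centre and 0.04 rad of its direction, held down on the squeezed seal (at least 0.6 mm lower than lying loose), at rest and released (horizontal distance between cowl and vent below 0.003 m and angle between the y axis of cowl and the y axis of vent, either way round below 0.04 rad and z of cowl in the frame of vent below -0.0146 m and angle between cowl's own z axis and vertical below 0.03 rad and z of each of pin_a, pin_b in the frame of cowl below 0.034 m and linear speed of cowl below 0.01 m/s); the robot touches nothing.
It fails at once if a rivet pin is pressed with more than 25 N (contact force between anything else and pin_a above 25 N or contact force between anything else and pin_b above 25 N).
It fails at once if the cowl is rammed onto the warmer with more than 30 N while setting it on, both pins up (contact force between cowl and warmer above 30 N and z of each of pin_a, pin_b in the frame of cowl above 0.0385 m).
It fails at once if a bystander is moved by more than 20 mm (distance of any of mug, mug_left, bowl, ladle, jar, clip_fork from where it was at the start of the episode above 0.02 m).
It also fails if it takes over 61 s, if anything falls off the work surface, if the arm or the gripper's body presses on something with over 40 N, if the wrist force passes 120 N, or if a joint passes its speed limit or range.

ROBOT

A 7-joint arm with a two-finger parallel gripper is mounted at the origin on the work surface. World frame = base frame: x ahead of the robot, y to its left, z up, the work surface at z = 0. Lengths are in m, angles in degrees, forces in N, time in s.
With the tool pointing down it reaches from about 0.425 to 0.875 m from the base axis. Payload 4.7 kg.
Tool frame: the origin (TCP) lies on the centre line of the jaws, within the pads' length; the fingertips stand 8 mm ahead of it and the grasp point (between the pads) lies 11 mm behind it; z points along the fingers, y is the direction in which the jaws open and shut (so a half turn about z gives the same grasp; the last joint's range is limited). The gripper opens to 87 mm and grips with 3 to 60 N. Pads are 19 mm wide; open, the fingers measure 117 mm over their backs; the gripper's body (75 mm by 190 mm) begins 51 mm behind the grasp point.
Start: joints at [-71.156, 18.392, -4.016, 83.108, 1.295, 78.541, -3.26], TCP at [0.201, 0.618, 0.231] pointing down, gripper open.
Joint ranges: [-163.93, 163.93], [-17.29, 119.83], [-79.2, 71.16], [3.27, 140.29], [-89.18, 269.18], [5.43, 117.66], [-154.24, 154.24]. Speed limits (degrees/s): [147.25, 147.25, 180, 180, 180, 180, 180].

INTERFACE

Orientations are given as [roll, pitch, yaw] about the fixed x, y, z axes, in that order (R = Rz(yaw) Ry(pitch) Rx(roll)).
In Python, from cell import env gives the robot as it stands. The module is installed in compiled form; this text tells all that it offers.
- The arm moves only by the tool move_arm, never from a script. Its argument "steps" is a list of rows, each a list of 2 entries, a list of its own where there are three numbers: the shift along the tool's x, y, z in m, then the turn about the tool's z in rad. A call has 1 to 20 rows; each row is the pose to reach, as a shift and turn from the pose commanded when the call began, along the tool's axes at that moment; what a row does not reach only later rows make up. A row lasts 1/8 s, in which the tool goes at most 62.5 mm and 10.7 degrees, less where a joint would pass 70% of its speed; a pose out of reach is approached as far as the arm can. A call with a gripper value outside its range is refused whole. "hand" is the closure, from -1 (fully open) to 1 (shut), set as the call begins (left out, the last holds). The fingers move at their own pace and stop on an object; "squeeze" is the grip in N (left out, the last holds). Time passes only in rows, so rows that repeat a pose let the fingers close. It gives the time, the measured TCP pose, the force and the opening at its end, in the units of the state.
- env.get_obs(): the state, without advancing time (a new reading comes with each control period).
- env.read_camera(name): name is "side" or "top"; returns (picture, depth): 384x512x3 uint8, red, green, blue; 384x512 float32, m along the optical axis (not along the pixel's ray), 0 where there is no reading.
- env.calibration(name): a dict with "intrinsics" (3x3 intrinsics, pixels), "position" and "orientation" of the camera in the world. Camera axes: x right, y up, looking along -z (the intrinsics and any distortion apply to the point x, -y, -z); pixel columns grow to the right and rows downward; lengths in m; the calibration is good to about 2 mm. A picture is of the moment at which its call begins. calibration takes no time and is no camera call.
- env.sign_off(): hands the job in, once; it reports no verdict.
Trained networks look in the newest picture that a camera, given by its name, has taken for a name from the list of things; names that differ only in an ending like _2 or _b are one class to them, and where a whole thing is asked for, a point or a joint stands for the part that bears it (a point fixed in the world has none). Each returns a list of dicts, best first, with "conf" (0 to 1); they miss things now and then, are a little off and sometimes report something else, mostly with a low value. They report only what shows in the picture. A call takes as long as a camera call. They do not tell look-alikes from the thing itself.
- env.cut_out(camera, query): "region" (384x512 bool, what is visible of it) and "uv" ([column, row] in pixels, amid what is visible of it).
The state is a dict: "time_s": time; "qpos": joint angles; "joint_velocities": joint speeds; "effort": joint torques, N m; "tool_pos": TCP position; "tool_rot": TCP orientation; "force": force on the tool from outside, world axes, zero at the start; "wrist_torque": the same for the moment, N m; "grip_width": finger opening in m.
Only numpy, scipy, OpenCV 4.12 (cv2) and the standard library are available. Lean on these libraries where they do the work, as an engineer would, in place of code of your own. Each camera call takes 0.05 s, during which the arm holds its last target. There are 200 camera calls.

## Working session

There is one attempt and no reset: what is moved stays moved. The work goes in short steps, Python scripts to look and compute and a tool call to move; the robot and the scene stay as the last step left them, time stands still between calls to the robot, and variables do not carry over. Pictures are saved under pics/ and viewed, about 8 in all and at most 12, crops included, and the job is handed in when it is done.

Besides the shell and the picture viewer there is one more tool, called after "Call:" by a JSON object that holds its "api" and its "payload", one argument or row to a line. move_arm: Moves the arm, as the interface text tells. Its arguments: {"type":"object","properties":{"steps":{"type":"array"},"hand":{"type":"number"},"squeeze":{"type":"number"}},"required":["steps"]}

```bash
mkdir -p pics
cat > h.py <<'E'
import numpy as np, cv2
from scipy.spatial.transform import Rotation as R
from cell import env
def cal(c):
    k=env.calibration(c); o=np.array(k["orientation"],float)
    M=o if o.shape==(3,3) else (R.from_euler('xyz',o,degrees=True).as_matrix() if o.size==3 else None)
    return np.array(k["intrinsics"]),np.array(k["position"]),M
def cloud(c,d):
    K,p,M=cal(c); v,u=np.mgrid[:d.shape[0],:d.shape[1]]
    P=np.stack([(u-K[0,2])/K[0,0]*d,-(v-K[1,2])/K[1,1]*d,-d],-1)
    W=P@M.T+p; W[d<=0]=np.nan; return W
def proj(c,X):
    K,p,M=cal(c); q=(np.atleast_2d(X)-p)@M
    return np.stack([K[0,0]*q[:,0]/-q[:,2]+K[0,2],K[1,1]*-q[:,1]/-q[:,2]+K[1,2]],-1)
E
python3 - <<'E'
from h import *
for c in("side","top"):
    print(env.calibration(c))
    im,d=env.read_camera(c); np.savez(f"{c}0.npz",im=im,d=d)
    cv2.imwrite(f"pics/{c}0.png",im[...,::-1])
    W=cloud(c,d)
    for q in("cowl","warmer","pin_a","rivet_a_tip","vent","round_hole","slot_hole","hood_top"):
        for r in env.cut_out(c,q)[:5]:
            m=r["region"]; print(c,q,round(r["conf"],2),np.round(r["uv"]),m.sum(),np.round(np.nanmedian(W[m],0),3) if m.any() else '')
o=env.get_obs();print(o)
a=np.hstack([cv2.imread("pics/top0.png"),cv2.imread("pics/side0.png")]);
E
```

```text
{'intrinsics': array([[468.73242078,   0.        , 249.36907533],
       [  0.        , 468.73242078, 200.11272651],
       [  0.        ,   0.        ,   1.        ]]), 'position': array([1.00641399, 1.25938904, 1.00289439]), 'orientation': array([ 55.90963181,  -0.5232995 , 160.01994451])}
side cowl 0.78 [289. 186.] 416 [ 0.344 -0.116  0.033]
side cowl 0.76 [208. 182.] 471 [ 0.623 -0.26   0.033]
side cowl 0.74 [311. 222.] 582 [0.346 0.116 0.032]
side cowl 0.57 [273. 144.] 394 [ 0.263 -0.466  0.03 ]
side cowl 0.5 [241. 237.] 6476 [0.632 0.172 0.1  ]
side warmer 0.62 [237. 234.] 6286 [0.632 0.174 0.1  ]
side warmer 0.21 [218. 209.] 1039 [0.664 0.06  0.135]
side pin_a 0.54 [207. 179.] 428 [ 0.624 -0.261  0.036]
side pin_a 0.45 [295. 312.] 552 [0.571 0.445 0.011]
side rivet_a_tip 0.82 [315. 220.] 536 [0.346 0.116 0.037]
side rivet_a_tip 0.8 [207. 183.] 470 [ 0.625 -0.261  0.032]
side rivet_a_tip 0.7 [286. 183.] 416 [ 0.347 -0.115  0.033]
side rivet_a_tip 0.58 [243. 234.] 6397 [0.632 0.173 0.1  ]
side vent 0.57 [242. 235.] 6376 [0.632 0.173 0.1  ]
side round_hole 0.8 [241. 232.] 6267 [0
[... 1647 characters left out ...]
  0.034]
{'time_s': 0.9, 'qpos': array([-71.15512129,  18.39287385,  -4.01703252,  83.10552606,
         1.29491532,  78.54117416,  -3.26067958]), 'joint_velocities': array([ 0.0321632 , -0.05003971, -0.10313097,  0.02705663, -0.09681086,
        0.00857514, -0.04828428]), 'effort': array([-9.18282567e-04, -4.91085219e+01, -4.03451873e-01, -3.12778616e+01,
       -6.35248586e-02,  3.34021426e-02,  2.03590855e-05]), 'tool_pos': array([0.20128791, 0.6180837 , 0.23059364]), 'tool_rot': array([1.79994445e+02, 2.24907627e-03, 1.61964061e+02]), 'force': array([ 0.01845577, -0.29640604,  0.22723035]), 'wrist_torque': array([-0.02931598,  0.00831564,  0.01757373]), 'grip_width': 0.08698403790172049}
```

View pics/top0.png

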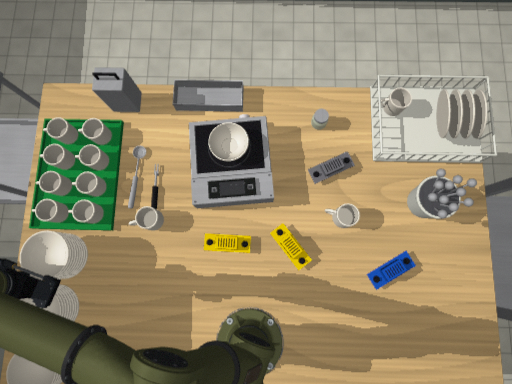

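View pics/side0.png

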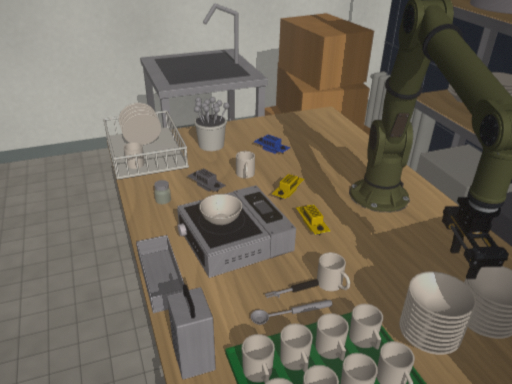

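Candidates in top view: grey cowl (330,167); yellow look-alikes (227,243), (290,247); blue (391,270). The task's cowl is grey, so (330,167). Warmer at (231,165), with the deck at about (233,187). I'll check both in close crops.

Run:
```python
from h import *
T=np.load("top0.npz");S=np.load("side0.npz")
a=cv2.resize(T['im'][140:192,300:362],None,fx=6,fy=6,interpolation=2)
b=cv2.resize(T['im'][168:212,185:280],None,fx=4,fy=6,interpolation=2)
c=cv2.resize(S['im'][160:200,180:235],None,fx=6,fy=6,interpolation=2)
e=cv2.resize(S['im'][180:262,230:300],None,fx=6,fy=4,interpolation=2)
def pad(x):return cv2.copyMakeBorder(x,0,max(0,330-x.shape[0]),0,max(0,400-x.shape[1]),0)[:330,:400]
o=np.vstack([np.hstack([pad(a),pad(b)]),np.hstack([pad(c),pad(e)])])
cv2.imwrite("pics/crop1.png",cv2.resize(o,(800,600))[...,::-1])
def rect(P):
    (c,s,an)=cv2.minAreaRect((P[:,:2]*1000).astype(np.float32)); print('   rect',np.round(c,1),np.round(s,1),round(an,1),len(P))
for n,Z in(("top",T),("side",S)):
    W=cloud(n,Z['d']).reshape(-1,3)
    print(n,'table z',np.nanmedian(W[(abs(W[:,0]-.5)<.03)&(abs(W[:,1]+.2)<.03)][:,2]))
    m=(abs(W[:,0]-.62)<.12)&(abs(W[:,1]+.27)<.12)
    for lo,hi in((.045,.075),(.018,.075),(.055,.066)): print(lo,hi);rect(W[m&(W[:,2]>lo)&(W[:,2]<hi)])
    m=(abs(W[:,0]-.55)<.2)&(abs(W[:,1]-.07)<.2)
    for lo,hi in((.09,.13),(.11,.13)): print('warmer',lo,hi);rect(W[m&(W[:,2]>lo)&(W[:,2]<hi)])
    print(np.histogram(W[m][:,2],np.arange(.09,.13,.003)))
```

```text
top table z 0.001431419926638755
0.045 0.075
   rect [ 624.6 -292.8] [ 44.1 105.1] 25.7 275
0.018 0.075
   rect [ 619.6 -280.7] [ 60.3 164.8] 26.8 713
0.055 0.066
   rect [ 618.4 -279.8] [44.  75.8] 26.1 237
warmer 0.09 0.13
   rect [617.8  84.3] [292.7 280.2] 6.1 5346
warmer 0.11 0.13
   rect [611.9  84.5] [280.9 273.7] 6.1 1172
(array([  15,   26,   53,  333, 1372, 1796,  724,  247,  231,  266,  122,
         63,   73]), array([0.09 , 0.093, 0.096, 0.099, 0.102, 0.105, 0.108, 0.111, 0.114,
       0.117, 0.12 , 0.123, 0.126, 0.129]))
side table z -0.0013475394177191458
0.045 0.075
   rect [ 620.7 -277.2] [48.2 78.3] 26.4 164
0.018 0.075
   rect [ 621.3 -280.7] [ 66.  173.7] 26.3 419
0.055 0.066
   rect [ 621.1 -277. ] [48.  78.5] 25.6 110
warmer 0.09 0.13
   rect [617.9  83.7] [294.7 288.4] 6.0 3832
warmer 0.11 0.13
   rect [590.7 101.7] [232.  187.9] 14.3 637
(array([  81,   77,  173, 1044, 1365,  371,  115,  199,  177,   58,   43,
         53,   55]), array([0.09 , 0.093, 0.096, 0.099, 0.102, 0.105, 0.108, 0.111, 0.114,
       0.117, 0.12 , 0.123, 0.126, 0.129]))
```

View pics/crop1.png

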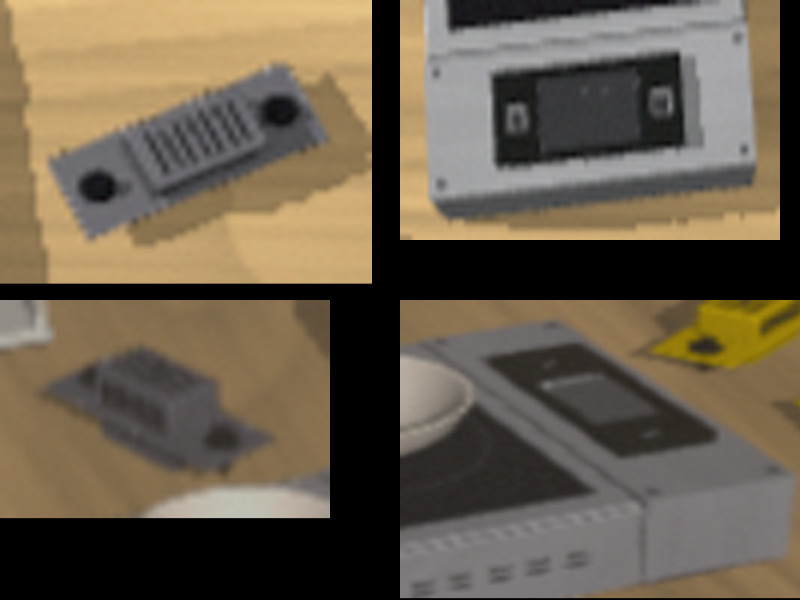

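```bash
cat >> h.py <<'E'
from scipy.optimize import minimize
def corners(cx,cy,yaw,L,Wd,zs):
    c,s=np.cos(yaw),np.sin(yaw); out=[]
    for z in zs:
        for a,b in((1,1),(1,-1),(-1,-1),(-1,1)):
            x,y=a*Wd/2,b*L/2; out.append([cx+c*x-s*y,cy+s*x+c*y,z])
    return np.array(out)
def fitbox(obs,p0,zs,scale=4):
    """obs: list of (cam, mask). p=(cx,cy,yaw,L,W)"""
    def sil(c,p,sh):
        uv=proj(c,corners(*p,zs)); h=cv2.convexHull(((uv+.5)*scale*16).astype(np.int32))
        m=np.zeros((sh[0]*scale,sh[1]*scale),np.uint8); cv2.fillConvexPoly(m,h,1,shift=4); return cv2.resize(m.astype(np.float32),(sh[1],sh[0]),interpolation=cv2.INTER_AREA)
    def cost(q):
        p=np.array(p0)+q*np.array([.005,.005,.03,.005,.005])
        t=0
        for c,m in obs:
            s=sil(c,p,m.shape); t+=np.abs(s-m).sum()/m.sum()
        return t
    r=minimize(cost,np.zeros(5),method='Nelder-Mead',options=dict(initial_simplex=np.vstack([np.zeros(5),np.eye(5)*1.0]),maxiter=400))
    return np.array(p0)+r.x*np.array([.005,.005,.03,.005,.005]),r.fun
def shift(target,yaw):
    "target TCP world, yaw deg -> tool-frame shift and turn (rad) from current measured pose"
    o=env.get_obs(); M=R.from_euler('xyz',o['tool_rot'],degrees=True).as_matrix()
    d=M.T@(np.array(target)-o['tool_pos']); t=-(yaw-o['tool_rot'][2]+180)%360
    t=(-(yaw-o['tool_rot'][2])+180)%360-180
    return np.round(d,4),round(np.radians(t),4)
E
python3 - <<'E'
from h import *
obs=[]
for n in("top","side"):
    Z=np.load(n+"0.npz"); g=cv2.cvtColor(Z['im'],cv2.COLOR_RGB2GRAY)
    c=proj(n,[.515,.075,.116])[0]
    W=cloud(n,Z['d']); roi=np.zeros(g.shape,np.uint8)
    cv2.fillConvexPoly(roi,cv2.convexHull(proj(n,corners(.513,.075,.106,.2,.085,[.11])).astype(np.int32)),1)
    k=((g<85)&(roi>0)).astype(np.uint8); k=cv2.morphologyEx(k,cv2.MORPH_CLOSE,np.ones((3,3)))
    nl,lab,st,_=cv2.connectedComponentsWithStats(k); i=1+st[1:,4].argmax(); k=(lab==i).astype(np.uint8)
    cs,_=cv2.findContours(k,0,2); f=np.zeros_like(k); cv2.drawContours(f,cs,-1,1,-1)
    print(n,c,st[i]); obs.append((n,f.astype(np.float32)))
    cv2.imwrite(f"pics/m_{n}.png",f*255)
for o in(obs,obs[:1],obs[1:]):
    p,f=fitbox(o,[.515,.075,.106,.17,.07],[.104,.116]); print(np.round(p,4),np.degrees(p[2]),f)
obs=[]
for n in("top","side"):
    im,_=env.read_camera(n); 
    r=[x for x in env.cut_out(n,"cowl") if np.hypot(*(x["uv"]-proj(n,[.62,-.28,.04])[0]))<15][0]; obs.append((n,r["region"].astype(np.float32)))
print("bowl",[np.round(np.nanmean(cloud("top",np.load("top0.npz")['d'])[r["region"]],0),3) for r in env.cut_out("top","bowl")[:2]])
print(shift([.5,.3,.25],110),shift([.62,-.28,.15],116.5))
E
```

```text
top [230.92792841 187.90534314] [208 178  48  21 820]
side [264.11957342 205.18984628] [244 192  39  32 622]
[0.5179 0.0724 0.1061 0.1602 0.0579] 6.0775961465993 0.10470404475927353
[0.517  0.0733 0.117  0.1603 0.0573] 6.705016051976284 0.039176829159259796
[0.5202 0.0716 0.1353 0.1631 0.0585] 7.752932892968337 0.0640072375535965
bowl [array([0.677, 0.09 , 0.131]), array([ 0.792, -0.235,  0.061])]
(array([-0.3825, -0.21  , -0.0194]), np.float64(0.907)) (array([-0.6762, -0.7243,  0.0806]), np.float64(0.7935))
```

Call:
{"api": "move_arm", "payload": {
  "steps": [
    [[-0.05,-0.025,-0.01],0.08],
    [[-0.1,-0.05,-0.02],0.2],
    [[-0.15,-0.08,-0.02],0.35],
    [[-0.2,-0.11,-0.02],0.5],
    [[-0.25,-0.14,-0.02],0.65],
    [[-0.3,-0.17,-0.02],0.7935],
    [[-0.35,-0.2,-0.02],0.7935],
    [[-0.38,-0.25,-0.02],0.7935],
    [[-0.41,-0.3,-0.02],0.7935],
    [[-0.44,-0.35,-0.01],0.7935],
    [[-0.47,-0.4,0.0],0.7935],
    [[-0.5,-0.45,0.01],0.7935],
    [[-0.53,-0.5,0.02],0.7935],
    [[-0.56,-0.55,0.03],0.7935],
    [[-0.59,-0.6,0.04],0.7935],
    [[-0.62,-0.65,0.05],0.7935],
    [[-0.65,-0.69,0.065],0.7935],
    [[-0.67,-0.715,0.0756],0.7935],
    [[-0.6762,-0.7243,0.0806],0.7935],
    [[-0.6762,-0.7243,0.0806],0.7935]
  ],
  "hand": -1
}}

```text
time_s: 3.65
tool_pos: [0.6197, -0.2798, 0.1495]
tool_rot: [-180.0, -0.1, 116.5]
force: [1.2, -0.5, -0.3]
grip_width: 0.0869
```

Run:
```python
from h import *
o=env.get_obs();print(o['time_s'],o['tool_pos'],o['tool_rot'],o['qpos'],o['force'])
print(shift([.62,-.28,.043],116.5))
im,d=env.read_camera("side"); c=proj("side",o['tool_pos'])[0]; print(c)
a=cv2.resize(im[110:210,160:260],None,fx=5,fy=5,interpolation=2)
cv2.imwrite("pics/near1.png",a[...,::-1])
```

```text
3.65 [ 0.61965367 -0.27983573  0.14950306] [-1.79962022e+02 -5.86060963e-02  1.16468681e+02] [ -4.65926273  27.9175291   36.62686847  85.37760756 -17.04165146
  72.41281171  60.42138931] [ 1.22368843 -0.45741445 -0.25896391]
(array([-0.0004,  0.0003,  0.1065]), np.float64(-0.0005))
[204.66054786 153.0011056 ]
```

View pics/near1.png

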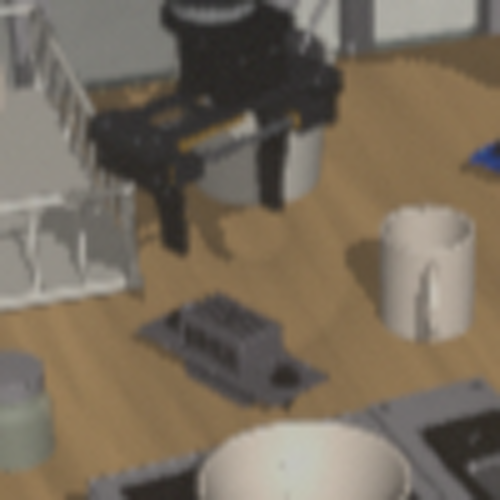

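The fingers straddle the grey cowl across its 44 mm, with the mug clear. I'll descend and grip gently.

Call:
{"api": "move_arm", "payload": {
  "steps": [
    [[0,0,0.03],0],
    [[0,0,0.06],0],
    [[0,0,0.085],0],
    [[0,0,0.1],0],
    [[0,0,0.1065],0],
    [[0,0,0.1065],0]
  ]
}}

```text
time_s: 4.45
tool_pos: [0.6204, -0.2796, 0.0439]
tool_rot: [180.0, 0.0, 116.5]
force: [0.4, -0.2, 0.7]
grip_width: 0.0872
```

Call:
{"api": "move_arm", "payload": {
  "steps": [
    [[0,0,0],0],
    [[0,0,0],0],
    [[0,0,0],0],
    [[0,0,0],0],
    [[0,0,0],0],
    [[0,0,0],0],
    [[0,0,0],0],
    [[0,0,0],0]
  ],
  "hand": 1,
  "squeeze": 25
}}

```text
time_s: 5.45
tool_pos: [0.6197, -0.2804, 0.0435]
tool_rot: [-180.0, 0.0, 116.5]
force: [-2.5, -0.2, 1.9]
grip_width: 0.0437
```

Run:
```python
from h import *
print(shift([.518,.0725,.200],96.1))
```

```text
(array([ 0.3612,  0.0662, -0.1566]), np.float64(0.3557))
```

Call:
{"api": "move_arm", "payload": {
  "steps": [
    [[0,0,-0.02],0],
    [[0,0,-0.06],0],
    [[0,0,-0.11],0],
    [[0,0,-0.15],0],
    [[0.03,0.006,-0.1566],0],
    [[0.08,0.015,-0.1566],0.05],
    [[0.13,0.024,-0.1566],0.12],
    [[0.18,0.033,-0.1566],0.2],
    [[0.23,0.042,-0.1566],0.28],
    [[0.28,0.051,-0.1566],0.33],
    [[0.32,0.059,-0.1566],0.3557],
    [[0.345,0.063,-0.1566],0.3557],
    [[0.3612,0.0662,-0.1566],0.3557],
    [[0.3612,0.0662,-0.1566],0.3557],
    [[0.3612,0.0662,-0.1566],0.3557]
  ]
}}

```text
time_s: 7.32
tool_pos: [0.5186, 0.0712, 0.2003]
tool_rot: [180.0, 0.0, 96.0]
force: [-0.1, 0.3, -2.9]
grip_width: 0.0439
```

Run:
```python
from h import *
o=env.get_obs();print(o['time_s'],o['tool_pos'],o['tool_rot'],o['force'],o['grip_width'])
ims=[]
for n in("top","side"):
    im,d=env.read_camera(n); np.savez(n+"1.npz",im=im,d=d)
    for r in env.cut_out(n,"cowl")[:5]: print(n,round(r["conf"],2),r["uv"],r["region"].sum())
    c=proj(n,[.518,.0725,.15])[0].astype(int); x=im[c[1]-50:c[1]+50,c[0]-65:c[0]+65]; ims.append(cv2.resize(x,(780,600) if 0 else (400,308),interpolation=2))
    print(n,c)
cv2.imwrite("pics/hover.png",cv2.resize(np.hstack(ims),None,fx=1,fy=1)[...,::-1])
```

```text
7.325 [0.51857078 0.07123701 0.20033527] [1.79964482e+02 3.72068633e-02 9.60081370e+01] [-0.13057275  0.30748928 -2.88138634] 0.04392821600998214
top 0.89 [394.2, 270.7] 841
top 0.78 [249.7, 178.9] 268
top 0.55 [291.7, 248.9] 774
top [230 185]
side 0.94 [286.5, 184.8] 395
side 0.91 [310.9, 223.3] 569
side 0.66 [269.8, 192.2] 491
side [263 196]
```

View pics/hover.png

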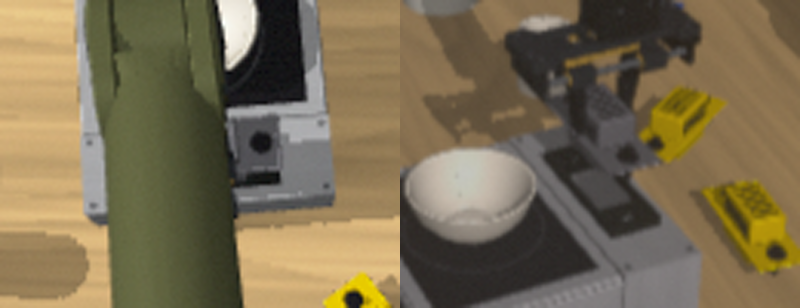

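The cowl hangs level over the deck; the top view is mostly hidden by the arm but shows the -y rivet at crop (260,142). The side view shows the cowl at crop (605,125) above the vent at (600,185). I'll compare predicted with observed positions.

Run:
```python
from h import *
o=env.get_obs(); tp=o['tool_pos']; yaw=np.radians(o['tool_rot'][2]-90); print(tp,np.degrees(yaw))
zc=tp[2]-.0435
ey=np.array([-np.sin(yaw),np.cos(yaw)])
ims=[]
for n in("top","side"):
    im=np.load(n+"1.npz")['im']; hsv=im.astype(int)
    g=cv2.cvtColor(im,cv2.COLOR_RGB2GRAY)
    for s in(1,-1):
        q=np.r_[tp[:2]+s*.062*ey,zc+.0315]; uv=proj(n,q)[0]
        x0,y0=np.round(uv).astype(int); w=g[y0-6:y0+7,x0-7:x0+8].astype(float)
        k=np.clip(75-w,0,None); v,u=np.mgrid[y0-6:y0+7,x0-7:x0+8]
        print(n,s,'pred',uv.round(1),'dark centroid',(k*u).sum()/k.sum(),(k*v).sum()/k.sum())
    F=8; c=proj(n,[.518,.0725,.15])[0].astype(int); x0,y0=c[0]-25,c[1]-25
    if n=="side": x0,y0=c[0]-15,c[1]-30
    b=cv2.resize(im[y0:y0+56,x0:x0+50],None,fx=F,fy=F,interpolation=cv2.INTER_CUBIC)
    def dr(P,col):
        cv2.polylines(b,[np.round((proj(n,P)-[x0,y0]+.5)*F).astype(np.int32)],True,col,1)
    dr(corners(tp[0],tp[1],yaw,.164,.060,[zc+.029]),(255,0,0)); dr(corners(tp[0],tp[1],yaw,.076,.044,[zc+.061]),(255,0,0))
    dr(corners(.5178,.0726,.1065,.160,.058,[.116]),(0,255,0))
    t=np.linspace(0,6.28,30)
    for s in(1,-1):
        for r,z,col in((.012,.0315,(255,255,0)),(.0065,.0405,(0,255,255))):
            dr(np.c_[tp[0]+s*.062*ey[0]+r*np.cos(t),tp[1]+s*.062*ey[1]+r*np.sin(t),0*t+zc+z],col)
        e=np.array([-np.sin(.1065),np.cos(.1065)])*.062*s
        dr(np.c_[.5178+e[0]+.00475*np.cos(t),.0726+e[1]+.00475*np.sin(t),0*t+.104],(255,0,255))
    ims.append(b)
cv2.imwrite("pics/ov.png",np.hstack(ims)[...,::-1])
```

```text
[0.51834282 0.07161904 0.20006153] 6.005144730346927
top 1 pred [211.  184.2] dark centroid nan nan
top -1 pred [249.5 181.1] dark centroid 249.21209213051824 180.9299424184261
side 1 pred [272.5 196.1] dark centroid 271.9951845906902 195.82022471910113
side -1 pred [254.8 177.5] dark centroid 255.35395284327322 178.20305131761444<stdin>:13: RuntimeWarning: invalid value encountered in scalar divide
```

View pics/ov.png

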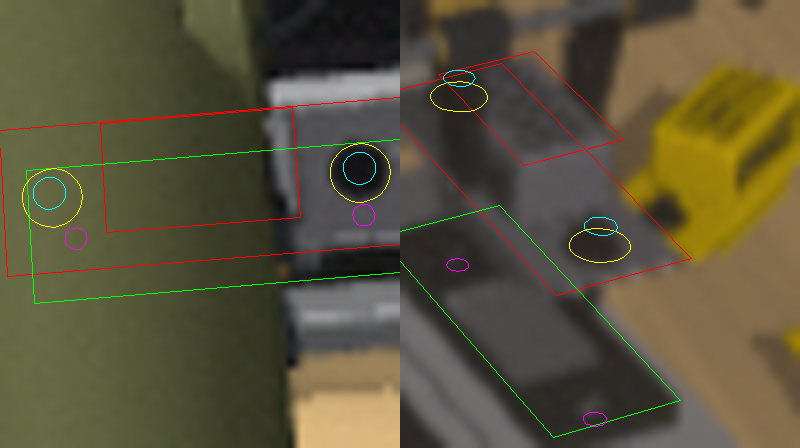

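Predictions and observations agree to about 1 px in both cameras: rivet at top pixel (249,181), holes at (214,189.5) and (250,186.5). I'll trim by 1 mm and descend.

Call:
{"api": "move_arm", "payload": {
  "steps": [
    [[0.001,-0.0004,0.01],0],
    [[0.001,-0.0004,0.025],0],
    [[0.001,-0.0004,0.038],0],
    [[0.001,-0.0004,0.045],0],
    [[0.001,-0.0004,0.05],0],
    [[0.001,-0.0004,0.05],0],
    [[0.001,-0.0004,0.05],0],
    [[0.001,-0.0004,0.05],0]
  ]
}}

```text
time_s: 8.52
tool_pos: [0.5179, 0.0738, 0.1505]
tool_rot: [179.9, -0.0, 96.1]
force: [0.6, -0.3, -2.8]
grip_width: 0.0436
```

Call:
{"api": "move_arm", "payload": {
  "steps": [
    [[0,0,0.001],0],
    [[0,0,0.002],0],
    [[0,0,0.003],0],
    [[0,0,0.004],0],
    [[0,0,0.005],0],
    [[0,0,0.005],0]
  ]
}}

```text
time_s: 9.28
tool_pos: [0.5175, 0.0737, 0.145]
tool_rot: [-180.0, -0.0, 96.1]
force: [-0.3, 0.2, -2.3]
grip_width: 0.0439
```

Call:
{"api": "move_arm", "payload": {
  "steps": [
    [[-0.0008,0.0002,0.001],0],
    [[-0.0008,0.0002,0.002],0],
    [[-0.0008,0.0002,0.003],0],
    [[-0.0008,0.0002,0.004],0],
    [[-0.0008,0.0002,0.004],0]
  ]
}}

```text
time_s: 9.9
tool_pos: [0.5178, 0.073, 0.141]
tool_rot: [-180.0, 0.0, 96.1]
force: [0.2, -1.0, -2.8]
grip_width: 0.0438
```

Rivet tips are about 5 mm below the deck top with no reaction force, so they are in the holes.

Call:
{"api": "move_arm", "payload": {
  "steps": [
    [[0,0,0.001],0],
    [[0,0,0.002],0],
    [[0,0,0.003],0],
    [[0,0,0.004],0],
    [[0,0,0.005],0],
    [[0,0,0.006],0],
    [[0,0,0.007],0],
    [[0,0,0.007],0]
  ]
}}

```text
time_s: 10.9
tool_pos: [0.5178, 0.073, 0.1339]
tool_rot: [-180.0, 0.0, 96.1]
force: [-1.3, 0.3, -2.9]
grip_width: 0.0439
```

Call:
{"api": "move_arm", "payload": {
  "steps": [
    [[0,0,0.0005],0],
    [[0,0,0.001],0],
    [[0,0,0.001],0],
    [[0,0,0.001],0]
  ]
}}

```text
time_s: 11.4
tool_pos: [0.5178, 0.073, 0.1334]
tool_rot: [-180.0, -0.0, 96.1]
force: [-2.7, -1.9, 3.4]
grip_width: 0.044
```

Call:
{"api": "move_arm", "payload": {
  "steps": [
    [[0,0,0],0],
    [[0,0,0],0],
    [[0,0,0],0],
    [[0,0,0],0],
    [[0,0,0],0],
    [[0,0,0],0]
  ],
  "hand": 0.1
}}

```text
time_s: 12.15
tool_pos: [0.5179, 0.073, 0.1331]
tool_rot: [180.0, -0.0, 96.1]
force: [-3.6, -0.5, 4.5]
grip_width: 0.0439
```

Call:
{"api": "move_arm", "payload": {
  "steps": [
    [[0,0,0],0],
    [[0,0,0],0],
    [[0,0,0],0],
    [[0,0,0],0],
    [[0,0,0],0],
    [[0,0,0],0]
  ],
  "hand": -0.5
}}

```text
time_s: 12.9
tool_pos: [0.5179, 0.073, 0.1331]
tool_rot: [180.0, -0.0, 96.1]
force: [0.1, 0.2, -0.3]
grip_width: 0.0651
```

Call:
{"api": "move_arm", "payload": {
  "steps": [
    [[0,0,-0.01],0],
    [[0,0,-0.03],0],
    [[0,0,-0.06],0],
    [[0,0,-0.09],0],
    [[0,0,-0.1],0],
    [[-0.05,0,-0.12],0],
    [[-0.1,0,-0.14],0],
    [[-0.15,0,-0.14],0],
    [[-0.2,0,-0.14],0],
    [[-0.2,0,-0.14],0]
  ]
}}

```text
time_s: 14.15
tool_pos: [0.5381, -0.1313, 0.2728]
tool_rot: [-180.0, 0.1, 95.6]
force: [-0.0, -0.3, 0.4]
grip_width: 0.0654
```

Run:
```python
from h import *
o=env.get_obs();print(o['time_s'],o['tool_pos'],o['force'])
yaw=np.radians(6.08); ims=[]
for n in("top","side"):
    im,d=env.read_camera(n); np.savez(n+"2.npz",im=im,d=d)
    W=cloud(n,d).reshape(-1,3); L=(W[:,:2]-[.518,.073])@np.array([[np.cos(yaw),-np.sin(yaw)],[np.sin(yaw),np.cos(yaw)]])
    m=(abs(L[:,0])<.04)&(abs(L[:,1])<.1)&(W[:,2]>.112)&(W[:,2]<.17)
    for lo,hi in((.112,.17),(.143,.16)):
        k=m&(W[:,2]>lo)&(W[:,2]<hi); c,s,a=cv2.minAreaRect((W[k][:,:2]*1000).astype(np.float32)); print(n,np.round(c,1),np.round(s,1),round(a,2))
    for s in(1,-1):
        k=m&(abs(abs(L[:,0])-.022)<.006)&(abs(L[:,1]-s*.062)<.02); print(' flange z end',s,np.nanmedian(W[k][:,2]),k.sum())
        k=m&(np.hypot(L[:,0],L[:,1]-s*.062)<.005); print(' pin z',s,np.nanmax(W[k][:,2]))
    print(' hood z',np.nanmedian(W[m&(abs(L[:,0])<.015)&(abs(L[:,1])<.03)][:,2]))
    c=proj(n,[.518,.073,.13])[0].astype(int); ims.append(cv2.resize(im[c[1]-30:c[1]+30,c[0]-32:c[0]+32],None,fx=6,fy=6,interpolation=2))
cv2.imwrite("pics/seat.png",np.hstack(ims)[...,::-1])
```

```text
14.15 [ 0.53812862 -0.13133493  0.27278985] [-0.0269767  -0.31105802  0.39151825]
top [518.  81.] [ 62.7 177.5] 5.22
top [518.9  73.7] [44.8 75.9] 5.41
 flange z end 1 0.12036742690956681 82
 pin z 1 0.13569189835959983
 flange z end -1 0.12070740557760984 75
 pin z -1 0.13912177329192232
 hood z 0.15287448451759023
side [520.4  72.9] [ 64.5 174. ] 6.9
side [519.8  75.5] [45.7 75.8] 5.62
 flange z end 1 0.11691838798357412 52
 pin z 1 0.1325011922103302
 flange z end -1 0.11732428489965396 23Traceback (most recent call last):
  File "<stdin>", line 12, in <module>
    res = np.fmax.reduce(a, axis=axis, out=out, **kwargs)
ValueError: zero-size array to reduction operation fmax which has no identity
```

Hood centred (518.9,73.7), both flange ends level, pins up. Next I'll close the empty jaws and move above the -y pin.

Run:
```python
from h import *
T=np.load("top2.npz");S=np.load("side2.npz"); ims=[]
for n,Z in(("top",T),("side",S)):
    g=cv2.cvtColor(Z['im'],cv2.COLOR_RGB2GRAY)
    c=proj(n,[.518,.073,.13])[0].astype(int); ims.append(cv2.resize(Z['im'][c[1]-30:c[1]+30,c[0]-32:c[0]+32],None,fx=6,fy=6,interpolation=2))
    for p in([.5246,.0114,.1305],[.5114,.1346,.1305]): print(n,'pin pred',(proj(n,p)[0]-c+[32,30])*6, proj(n,p)[0])
cv2.imwrite("pics/seat.png",np.hstack(ims)[...,::-1])
print(shift([.5246,.0114,.160],96.1))
```

```text
top pin pred [303.40734916 172.20468415] [249.56789153 184.70078069]
top pin pred [ 83.15112572 190.41079751] [212.85852095 187.73513292]
side pin pred [142.65165193 127.07564979] [254.77527532 192.17927497]
side pin pred [246.48387703 241.49881447] [272.08064617 211.24980241]
(array([0.1379, 0.0004, 0.1125]), np.float64(-0.0007))
```

View pics/seat.png

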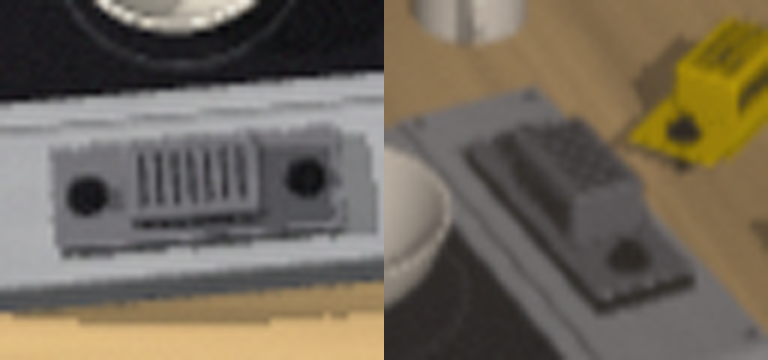

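The cowl lies flat on the seal, rivets at top crop (305,177) and (88,196), within about 1 px of prediction. Pressing the -y pin now.

Call:
{"api": "move_arm", "payload": {
  "steps": [
    [[0.04,0.0,0.03],0],
    [[0.08,0.0,0.06],0],
    [[0.11,0.0002,0.09],0],
    [[0.13,0.0004,0.105],0],
    [[0.1379,0.0004,0.1125],0],
    [[0.1379,0.0004,0.1125],0],
    [[0.1379,0.0004,0.1125],0],
    [[0.1379,0.0004,0.1125],0],
    [[0.1379,0.0004,0.1125],0]
  ],
  "hand": 1,
  "squeeze": 15
}}

```text
time_s: 15.38
tool_pos: [0.5252, 0.0106, 0.161]
tool_rot: [179.9, -0.0, 96.1]
force: [-0.1, -0.6, 0.3]
grip_width: 0.0003
```

Call:
{"api": "move_arm", "payload": {
  "steps": [
    [[0,0,0.005],0],
    [[0,0,0.01],0],
    [[0,0,0.015],0],
    [[0,0,0.018],0],
    [[0,0,0.018],0],
    [[0,0,0.018],0]
  ]
}}

```text
time_s: 16.12
tool_pos: [0.525, 0.0113, 0.1427]
tool_rot: [180.0, -0.0, 96.1]
force: [-0.5, -0.2, 0.2]
grip_width: 0.0003
```

Positioned 4 mm above the pin. Pressing slowly from here.

Call:
{"api": "move_arm", "payload": {
  "steps": [
    [[0,0,0.001],0],
    [[0,0,0.002],0],
    [[0,0,0.003],0],
    [[0,0,0.004],0],
    [[0,0,0.005],0],
    [[0,0,0.0055],0],
    [[0,0,0.006],0]
  ]
}}

```text
time_s: 17.0
tool_pos: [0.525, 0.011, 0.1368]
tool_rot: [180.0, 0.0, 96.1]
force: [-1.5, -0.5, 4.1]
grip_width: 0.0007
```

Call:
{"api": "move_arm", "payload": {
  "steps": [
    [[0,0,0.0005],0],
    [[0,0,0.001],0],
    [[0,0,0.0015],0],
    [[0,0,0.002],0]
  ]
}}

```text
time_s: 17.5
tool_pos: [0.525, 0.0109, 0.1348]
tool_rot: [180.0, 0.0, 96.1]
force: [-1.6, -1.5, 5.7]
grip_width: 0.0004
```

Call:
{"api": "move_arm", "payload": {
  "steps": [
    [[0,0,0.0005],0],
    [[0,0,0.001],0],
    [[0,0,0.0015],0]
  ]
}}

```text
time_s: 17.88
tool_pos: [0.525, 0.0107, 0.1334]
tool_rot: [180.0, 0.0, 96.1]
force: [-2.3, -2.1, 6.9]
grip_width: 0.0004
```

Call:
{"api": "move_arm", "payload": {
  "steps": [
    [[0,0,0.0005],0],
    [[0,0,0.001],0],
    [[0,0,0.0015],0]
  ]
}}

```text
time_s: 18.25
tool_pos: [0.5251, 0.0105, 0.1321]
tool_rot: [180.0, 0.0, 96.1]
force: [-3.2, -2.8, 7.4]
grip_width: 0.0002
```

Call:
{"api": "move_arm", "payload": {
  "steps": [
    [[0,0,0.0005],0],
    [[0,0,0.001],0],
    [[0,0,0.0015],0]
  ]
}}

```text
time_s: 18.62
tool_pos: [0.5251, 0.0104, 0.131]
tool_rot: [180.0, 0.0, 96.1]
force: [-4.7, -3.6, 11.5]
grip_width: 0.0002
```

Call:
{"api": "move_arm", "payload": {
  "steps": [
    [[0,0,0.0004],0],
    [[0,0,0.0008],0]
  ]
}}

```text
time_s: 18.88
tool_pos: [0.5252, 0.0104, 0.1307]
tool_rot: [180.0, 0.0, 96.1]
force: [-4.6, -3.0, 14.6]
grip_width: 0.0006
```

Call:
{"api": "move_arm", "payload": {
  "steps": [
    [[0,0,0.0004],0],
    [[0,0,0.0008],0]
  ]
}}

```text
time_s: 19.12
tool_pos: [0.5252, 0.0105, 0.13]
tool_rot: [180.0, 0.0, 96.1]
force: [-5.4, -1.8, 13.5]
grip_width: 0.0008
```

Call:
{"api": "move_arm", "payload": {
  "steps": [
    [[0,0,0.0004],0],
    [[0,0,0.0008],0]
  ]
}}

```text
time_s: 19.38
tool_pos: [0.5252, 0.0105, 0.1292]
tool_rot: [180.0, 0.0, 96.1]
force: [-5.3, -1.7, 13.6]
grip_width: 0.0005
```

Sliding at about 13.6 N since z≈0.1306; the hard stop should come near 0.1226.

Call:
{"api": "move_arm", "payload": {
  "steps": [
    [[0,0,0.0005],0],
    [[0,0,0.001],0],
    [[0,0,0.0015],0],
    [[0,0,0.002],0],
    [[0,0,0.0025],0],
    [[0,0,0.003],0]
  ]
}}

```text
time_s: 20.12
tool_pos: [0.5251, 0.0107, 0.1261]
tool_rot: [180.0, -0.0, 96.1]
force: [-4.7, -2.1, 14.5]
grip_width: 0.0008
```

Call:
{"api": "move_arm", "payload": {
  "steps": [
    [[0,0,0.0005],0],
    [[0,0,0.001],0],
    [[0,0,0.0015],0],
    [[0,0,0.002],0]
  ]
}}

```text
time_s: 20.62
tool_pos: [0.5252, 0.0108, 0.1241]
tool_rot: [180.0, -0.0, 96.1]
force: [-4.5, -2.5, 14.4]
grip_width: 0.0006
```

Call:
{"api": "move_arm", "payload": {
  "steps": [
    [[0,0,0.0004],0],
    [[0,0,0.0008],0]
  ]
}}

```text
time_s: 20.88
tool_pos: [0.5251, 0.0108, 0.1233]
tool_rot: [180.0, -0.0, 96.1]
force: [-4.7, -1.2, 12.9]
grip_width: 0.0007
```

Call:
{"api": "move_arm", "payload": {
  "steps": [
    [[0,0,0.0003],0],
    [[0,0,0.0005],0]
  ]
}}

```text
time_s: 21.12
tool_pos: [0.5251, 0.0108, 0.1228]
tool_rot: [180.0, -0.0, 96.1]
force: [-5.6, -0.9, 14.6]
grip_width: 0.0008
```

Call:
{"api": "move_arm", "payload": {
  "steps": [
    [[0,0,0.0002],0],
    [[0,0,0.0004],0]
  ]
}}

```text
time_s: 21.38
tool_pos: [0.5251, 0.0109, 0.1227]
tool_rot: [180.0, -0.0, 96.1]
force: [-5.3, -1.4, 15.9]
grip_width: 0.0007
```

Call:
{"api": "move_arm", "payload": {
  "steps": [
    [[0,0,0.0002],0],
    [[0,0,0.0003],0]
  ]
}}

```text
time_s: 21.62
tool_pos: [0.5251, 0.0109, 0.1225]
tool_rot: [180.0, -0.0, 96.1]
force: [-6.1, -1.9, 16.9]
grip_width: 0.0007
```

The -y pin is at its hard stop (16.9 N). I'll lift, cross over the hood to the +y pin and check the cowl in a camera on the way.

Call:
{"api": "move_arm", "payload": {
  "steps": [
    [[0,0,-0.005],0],
    [[0,0,-0.025],0],
    [[0,0,-0.055],0],
    [[0.04,0,-0.06],0],
    [[0.085,0,-0.06],0],
    [[0.115,0,-0.055],0],
    [[0.1235,0,-0.045],0],
    [[0.1235,0,-0.035],0],
    [[0.1235,0,-0.027],0],
    [[0.1235,0,-0.024],0],
    [[0.1235,0,-0.024],0],
    [[0.1235,0,-0.024],0]
  ]
}}

```text
time_s: 23.12
tool_pos: [0.5121, 0.1338, 0.1451]
tool_rot: [180.0, -0.0, 96.1]
force: [-0.2, 0.4, -0.2]
grip_width: 0.0004
```

Run:
```python
from h import *
o=env.get_obs();print(o['time_s'],o['tool_pos'],o['force']); ims=[]
for n in("top","side"):
    im,d=env.read_camera(n)
    c=proj(n,[.518,.073,.13])[0].astype(int); ims.append(cv2.resize(im[c[1]-30:c[1]+30,c[0]-32:c[0]+32],None,fx=6,fy=6,interpolation=2))
cv2.imwrite("pics/pin1.png",np.hstack(ims)[...,::-1])
print(shift([.5119,.1346,.143],96.1))
```

```text
23.125 [0.51206509 0.13380936 0.14505195] [-0.20414205  0.43690059 -0.15503732]
(array([ 0.0006, -0.    ,  0.002 ]), np.float64(0.0002))
```

View pics/pin1.png

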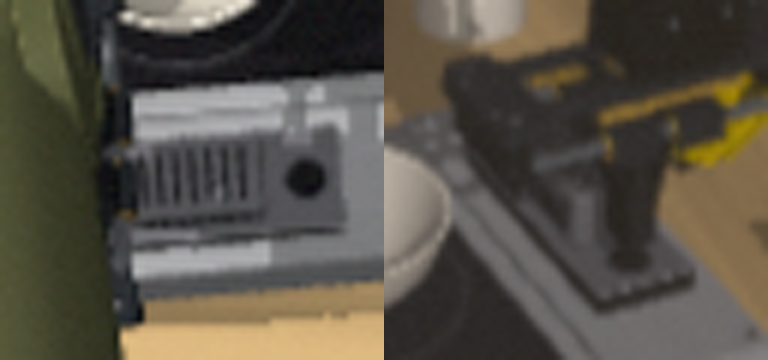

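Fingertips stand right above the +y pin (side crop 628,250), and the cowl is unmoved. Pressing.

Call:
{"api": "move_arm", "payload": {
  "steps": [
    [[0.0004,0,0.001],0],
    [[0.0004,0,0.002],0],
    [[0.0004,0,0.003],0],
    [[0.0004,0,0.004],0],
    [[0.0004,0,0.005],0],
    [[0.0004,0,0.006],0],
    [[0.0004,0,0.007],0],
    [[0.0004,0,0.0075],0],
    [[0.0004,0,0.008],0]
  ]
}}

```text
time_s: 24.35
tool_pos: [0.5117, 0.1347, 0.137]
tool_rot: [180.0, -0.0, 96.1]
force: [-1.3, 1.4, 4.3]
grip_width: 0.0004
```

Call:
{"api": "move_arm", "payload": {
  "steps": [
    [[0,0,0.0005],0],
    [[0,0,0.001],0]
  ]
}}

```text
time_s: 24.6
tool_pos: [0.5117, 0.1348, 0.1359]
tool_rot: [180.0, -0.0, 96.1]
force: [-1.5, 1.5, 4.8]
grip_width: 0.0006
```

Call:
{"api": "move_arm", "payload": {
  "steps": [
    [[0,0,0.0005],0],
    [[0,0,0.001],0]
  ]
}}

```text
time_s: 24.85
tool_pos: [0.5117, 0.1349, 0.1349]
tool_rot: [180.0, -0.0, 96.1]
force: [-2.6, 1.3, 5.4]
grip_width: 0.0004
```

Call:
{"api": "move_arm", "payload": {
  "steps": [
    [[0,0,0.0005],0],
    [[0,0,0.001],0]
  ]
}}

```text
time_s: 25.1
tool_pos: [0.5118, 0.135, 0.1345]
tool_rot: [180.0, -0.1, 96.1]
force: [-3.3, 0.4, 10.8]
grip_width: 0.0004
```

Call:
{"api": "move_arm", "payload": {
  "steps": [
    [[0,0,0.0005],0],
    [[0,0,0.001],0]
  ]
}}

```text
time_s: 25.35
tool_pos: [0.5118, 0.135, 0.1342]
tool_rot: [180.0, -0.1, 96.1]
force: [-5.6, -0.1, 15.7]
grip_width: 0.0008
```

Call:
{"api": "move_arm", "payload": {
  "steps": [
    [[0,0,0.0003],0],
    [[0,0,0.0005],0]
  ]
}}

```text
time_s: 25.6
tool_pos: [0.5118, 0.135, 0.1338]
tool_rot: [180.0, -0.1, 96.1]
force: [-4.9, 1.2, 13.6]
grip_width: 0.0005
```

Call:
{"api": "move_arm", "payload": {
  "steps": [
    [[0,0,0.0004],0],
    [[0,0,0.0008],0]
  ]
}}

```text
time_s: 25.85
tool_pos: [0.5118, 0.1349, 0.133]
tool_rot: [180.0, -0.1, 96.1]
force: [-5.1, 0.3, 14.1]
grip_width: 0.0002
```

Sliding from about 0.1341; home should be near 0.1261.

Call:
{"api": "move_arm", "payload": {
  "steps": [
    [[0,0,0.0005],0],
    [[0,0,0.001],0],
    [[0,0,0.0015],0],
    [[0,0,0.002],0],
    [[0,0,0.0025],0],
    [[0,0,0.003],0]
  ]
}}

```text
time_s: 26.6
tool_pos: [0.5118, 0.1349, 0.13]
tool_rot: [180.0, -0.1, 96.1]
force: [-5.8, 0.4, 14.4]
grip_width: 0.0003
```

Call:
{"api": "move_arm", "payload": {
  "steps": [
    [[0,0,0.0005],0],
    [[0,0,0.001],0],
    [[0,0,0.0015],0],
    [[0,0,0.002],0],
    [[0,0,0.0024],0]
  ]
}}

```text
time_s: 27.22
tool_pos: [0.5118, 0.1348, 0.1275]
tool_rot: [180.0, -0.1, 96.1]
force: [-4.6, 0.2, 13.6]
grip_width: 0.0004
```

Call:
{"api": "move_arm", "payload": {
  "steps": [
    [[0,0,0.0004],0],
    [[0,0,0.0008],0]
  ]
}}

```text
time_s: 27.48
tool_pos: [0.5119, 0.1348, 0.1268]
tool_rot: [180.0, -0.1, 96.1]
force: [-4.7, 0.7, 14.1]
grip_width: 0.0002
```

Call:
{"api": "move_arm", "payload": {
  "steps": [
    [[0,0,0.0003],0],
    [[0,0,0.0006],0]
  ]
}}

```text
time_s: 27.72
tool_pos: [0.5118, 0.1348, 0.1262]
tool_rot: [180.0, -0.1, 96.1]
force: [-5.7, -0.2, 14.3]
grip_width: 0.0007
```

Call:
{"api": "move_arm", "payload": {
  "steps": [
    [[0,0,0.0002],0],
    [[0,0,0.0004],0]
  ]
}}

```text
time_s: 27.98
tool_pos: [0.5118, 0.1348, 0.1261]
tool_rot: [180.0, -0.1, 96.1]
force: [-5.8, -0.1, 16.3]
grip_width: 0.0002
```

Call:
{"api": "move_arm", "payload": {
  "steps": [
    [[0,0,0.0002],0],
    [[0,0,0.0003],0]
  ]
}}

```text
time_s: 28.22
tool_pos: [0.5119, 0.1348, 0.126]
tool_rot: [180.0, -0.1, 96.1]
force: [-6.8, 0.0, 17.7]
grip_width: 0.0003
```

Call:
{"api": "move_arm", "payload": {
  "steps": [
    [[0,0,-0.005],0],
    [[0,0,-0.03],0],
    [[0,0,-0.08],0],
    [[0,0,-0.12],0],
    [[-0.05,0,-0.14],0],
    [[-0.1,0,-0.15],0],
    [[-0.15,0,-0.15],0],
    [[-0.2,0,-0.15],0],
    [[-0.25,0,-0.15],0],
    [[-0.3,0,-0.15],0],
    [[-0.33,0,-0.15],0],
    [[-0.33,0,-0.15],0]
  ]
}}

```text
time_s: 29.72
tool_pos: [0.5458, -0.1975, 0.2732]
tool_rot: [-179.9, 0.1, 95.8]
force: [0.3, -0.5, 0.0]
grip_width: 0.0003
```

Run:
```python
from h import *
o=env.get_obs();print(o['time_s'],o['tool_pos'],o['force'])
yaw=np.radians(6.08); ims=[]
A=np.array([[np.cos(yaw),-np.sin(yaw)],[np.sin(yaw),np.cos(yaw)]])
def ana(n,d):
    W=cloud(n,d).reshape(-1,3); L=(W[:,:2]-[.518,.073])@A
    ok=W[:,2]>.09; r=[]
    for s in(1,-1):
        k=ok&(abs(abs(L[:,0])-.022)<.006)&(abs(L[:,1]-s*.062)<.018); r.append(('flange',s,np.nanmedian(W[k][:,2])))
        k=ok&(np.hypot(L[:,0],L[:,1]-s*.062)<.0045); r.append(('pin',s,np.nanmedian(W[k][:,2]) if k.any() else None))
    k=ok&(abs(L[:,0])<.015)&(abs(L[:,1])<.03);r.append(('hood',np.nanmedian(W[k][:,2])))
    k=ok&(abs(L[:,0])<.04)&(abs(L[:,1])<.06)&(W[:,2]>.14)&(W[:,2]<.17); c,s,a=cv2.minAreaRect((W[k][:,:2]*1000).astype(np.float32)); r.append((np.round(c,1),round(a,1)))
    print(n,*r)
for n in("top","side"):
    ana(n,np.load(n+"2.npz")['d']); im,d=env.read_camera(n); ana(n,d)
    c=proj(n,[.518,.073,.13])[0].astype(int); ims.append(cv2.resize(im[c[1]-30:c[1]+30,c[0]-32:c[0]+32],None,fx=6,fy=6,interpolation=2))
cv2.imwrite("pics/end.png",np.hstack(ims)[...,::-1])
```

```text
29.725 [ 0.54581619 -0.19750544  0.27315002] [ 0.32822301 -0.51941341  0.00516842]
top ('flange', 1, np.float64(0.12027884189973836)) ('pin', 1, np.float64(0.1321702107393321)) ('flange', -1, np.float64(0.1206976611274363)) ('pin', -1, np.float64(0.13409915324744026)) ('hood', np.float64(0.15287448451759023)) (array([518.9,  73.7]), 5.4)
top ('flange', 1, np.float64(0.11975956662349319)) ('pin', 1, np.float64(0.12092224436927745)) ('flange', -1, np.float64(0.11950364184820206)) ('pin', -1, np.float64(0.12245362238060409)) ('hood', np.float64(0.15118804113942252)) (array([518.7,  73.8]), 6.2)
side ('flange', 1, np.float64(0.11620337401824615)) ('pin', 1, np.float64(0.12465967452770654)) ('flange', -1, np.float64(0.1173965944334312)) ('pin', -1, None) ('hood', np.float64(0.14892135289499692)) (array([520.1,  75.6]), 5.5)
side ('flange', 1, np.float64(0.11563205485956163)) ('pin', 1, np.float64(0.11917850443769407)) ('flange', -1, np.float64(0.11617011401273292)) ('pin', -1, None) ('hood', np.float64(0.14796725984033954)) (array([521.9,  74.2]), 3.5)
```

View pics/end.png

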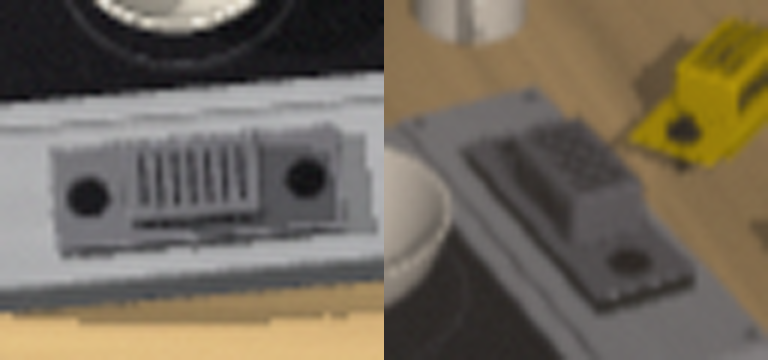

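Both rivets are flush, the hood is 1.0–1.7 mm lower than when loose, and both ends are level. Handing in.

```bash
python3 -c "
from cell import env; print(env.sign_off())"
```

```text
the job is handed in; nothing more can be done
None
```

I set the grey cowl on the vent with both pins still up, pushed both pins home, and handed the job in at about 30 s of the 61 s allowed. The sign-off gave no verdict.

- **Seating:** With the jaws open, the cowl lay flat on its seal, both flange ends level to about 1 mm and within about 1 mm of the vent's centre, as I estimated it. The rivets went into their holes with no measurable resistance.
- **Pins:** Both pins slid at about 14 N through about 8 mm to their hard stops. The highest readings were 16.9 N vertical at the -y end and 17.7 N at the +y end, about 18 N and 19 N with the sideways part, against the 25 N limit.
- **Last camera check:** The hood stood 1.7 mm lower than loose by the top camera and 1.0 mm lower by the side camera. The two cameras disagree, but both pass the 0.6 mm needed. Both ends were level to about 0.5 mm, and the arm was clear.
- **Weaker readings:** The side camera had no depth on the -y pin, so its height comes from the top camera and the press itself. That camera's hood fit also read 3.5° against the vent's 6.1°, where the top camera read 6.2°. I trusted the top camera, because the side view of the hood was coarser.

I did not measure the bystanders at the end; the arm met no unexpected force on the way.

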